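# Present a blood tube to the barcode scanner

## Robot

A 6-joint arm with a two-finger parallel gripper is mounted at the origin on the work surface. World frame = base frame: x ahead of the robot, y to its left, z up, the work surface at z = 0. Lengths are in m, angles in rad, forces in N, time in s.
With the tool pointing down it reaches from about 0.375 to 0.975 m from the base axis. Payload 3.8 kg.
Tool frame: the origin (TCP) lies between the finger pads, 19 mm behind the fingertips; this is the grasp point; z points along the fingers, x is the direction in which the jaws open and shut, and the axes are right-handed (so a half turn about z gives the same grasp; the last joint's range is limited). The gripper opens to 85 mm and grips with 20 to 120 N. Pads are 22 mm wide; open, the fingers measure 114 mm over their backs; the gripper's body (76 mm by 85 mm) begins 54 mm behind the grasp point. The pads swing forward as they close: fully open they stand 13 mm farther back than shut.
Start: joints at [1.211, 0.264, 1.604, -0, 1.274, -0.037], TCP at [0.214, 0.64, 0.25] pointing down, gripper open.
Joint ranges: [-2.63, 2.63], [-0.94, 2.18], [0.31, 2.57], [-1.31, 4.45], [0, 2.66], [-2.55, 2.55]. Speed limits (rad/s): [2.57, 2.57, 3.14, 3.14, 3.14, 3.14].

## Interface

Orientations are given as a rotation vector (axis times angle).
In Python, from station import * gives the robot as it stands. Calls block until the motion is done:
- move_pose(position, orientation): joint-space move of the TCP to a pose.
- move_straight(position, max_speed=0.15, rot=None, guard=None): straight line of the TCP; rot=None keeps the orientation; max_speed is the mean speed in m/s. With guard (N) it stops when the force on the tool has changed by that much, and returns True; else False.
- set_joints(angles): joint-space move.
- move_gripper(opening, grasp_force=None): opening from 0.0 (shut) to 1.0 (fully open); grasp_force is the grip in N (None keeps the last); returns when the fingers have stopped.
- pause(seconds).
- ik(position, orientation): joint angles nearest the present ones, or None.
- read_camera(name): name is "side" or "top"; returns a dict with "img" (420x560x3 uint8, blue, green, red), "fx", "fy", "cx", "cy" (pixels), "k1" (the pictures are not rectified: a ray, as slopes to the right and down, at radius r is drawn at 1 + k1 r^2 times it, then the intrinsics apply), "position" and "orientation" of the camera in the world. Camera axes: x right, y up, looking along -z (the intrinsics and any distortion apply to the point x, -y, -z); pixel columns grow to the right and rows downward; lengths in m; the calibration is good to about 2 mm. A picture is of the moment at which its call begins. There is no depth.
A pose or a line that the arm cannot do raises MotionError and nothing moves.
- finish_job(): hands the job in, once; it reports no verdict.
Trained networks look in the newest picture that a camera, given by its name, has taken for a name from the list of things; names that differ only in an ending like _2 or _b are one class to them, and where a whole thing is asked for, a point or a joint stands for the part that bears it (a point fixed in the world has none). Each returns a list of dicts, best first, with "p" (0 to 1); they miss things now and then, are a little off and sometimes report something else, mostly with a low value. They report only what shows in the picture. A call takes as long as a camera call. They do not tell look-alikes from the thing itself.
- look_for(label, camera): "point" ([x, y, z] in m, in world coordinates, good to about 4 mm: the middle of the surface that is visible of it).
- regions_of(label, camera): "pixels" (420x560 bool, what is visible of it).
- mark_of(label, camera): "point" ([x, y, z] in m, in world coordinates, good to about 4 mm: a listed point, or the origin of a listed thing).
Readings, each from a call of its own:
- current_time_s(): time.
- current_qpos(): joint angles.
- current_joint_vel(): joint speeds.
- current_joint_efforts(): joint torques, N m.
- current_position(): TCP position.
- current_tool_rot(): TCP orientation.
- current_contact_force(): force on the tool from outside, world axes, zero at the start.
- current_wrist_torque(): the same for the moment, N m.
- current_finger_gap(): opening from 0.0 (shut) to 1.0 (fully open).
Only numpy, scipy, OpenCV 4.12 (cv2) and the standard library are available. Lean on these libraries where they do the work, as an engineer would, in place of code of your own. Each camera call takes 0.05 s, during which the arm holds its last target. There are 200 camera calls.

## Task

Book in the next blood sample: grip the long tube, the tallest in the wire rack, by its cap, draw it out, and hold it in the air in front of the barcode scanner's window, about 9 cm from the glass and centred on it, with the printed barcode facing the window square on and the tube leaning back to match the scanner's downward tilt. Finish while still holding it there by the cap, steady and touching nothing else. Leave the two short tubes and the mouse where they are and do not bump the scanner.

Things in the scene. Friction and masses are not known exactly. Their poses are not given: they have to be found in the camera images.
- long_tube: the sample: capped blood tube, 13 mm across, 112 mm tall, 13 to 21 g, loose in a rack cell; the tallest of the three. Origin: centre of its underside; z up its axis; x points out of the middle of the printed barcode. Label: on the +x half, 18 to 68 mm up; the bare back shows dark blood. Cap: lilac cylinder, 17 mm across, 86 to 112 mm up. Upright; its yaw varies
- barcode (a point): centre of the printed barcode, on the label's surface: 7 mm from the tube's axis along its x, 43 mm above its underside; axes parallel to the tube's
- cap (a point): the place to grip: on the tube's axis in the cap, 99 mm above the underside, 13 mm below the cap's top; axes parallel to the tube's
- window (a point): centre of the scanner window's outer face (dark red glass, 50 x 28 mm, in the black nose), 0.16 to 0.24 m high. -x points straight out of the glass along the line of sight, slanting down 0.15 to 0.45 rad; y is level; z, square to both, points up and leans forward. The head behind is 70 mm wide, 50 high, 105 long, with a pistol handle below
- scan_stand: the scanner's stand, fixed to the bench; its height and tilt are clamped and stay. Origin: on the bench below the tilt pivot, which lies 60 mm behind the window on the line of sight; x points level to the back, away from where the scanner looks. Round black base 130 mm across, centred 70 mm along +x; post at 105 mm along +x
- rack: white coated-wire tube rack, fixed to the bench: 44 mm (x) by 184 mm (y), 62 mm high, two rows of nine 20 mm cells (17 mm clear between wires); the tubes stand on its base sheet, 8 mm above the bench, in columns 60 mm apart along y. Origin: centre of its footprint, z up
- short_tube_a: a short capped blood tube, 13 mm in diameter, 87 mm tall, same cap and label, in the rack: leave it. Origin: centre of its underside, z up its axis
- short_tube_b: another short tube like short_tube_a: leave it
- mouse: black computer mouse on the bench, 105 x 60 x 34 mm: leave it. Origin: centre of its underside
There are look-alikes about, which are no part of the job. Several things have the shape of the mouse; the one meant has the colours described above.

How it is judged:
By the outcome, as a careful person would: the job done as asked, in the order asked, and still so for the second after the job is handed in, while the arm keeps its last pose, push and grip.
It also fails if it takes over 32 s, if anything falls off the work surface, if the arm or the gripper's body presses on something with over 40 N, if the wrist force passes 120 N, or if a joint passes its speed limit or range.

## Working session

There is one attempt and no reset: what is moved stays moved. The work goes in short steps, each a Python script; the robot and the scene stay as the last script left them, time stands still between calls to the robot, and variables do not carry over. Pictures are saved under pics/ and viewed, about 8 in all and at most 12, crops included, and the job is handed in when it is done.

```bash
ls; mkdir -p pics; python3 - <<'E'
from station import *
import cv2
for c in("side","top"):
    d=read_camera(c); cv2.imwrite(f"pics/{c}0.png",d["img"])
    print(c,{k:d[k] for k in d if k!="img"})
    for l in("long_tube","short_tube_a","rack","scan_stand","mouse","window","barcode","cap"):
        for r in mark_of(l,c)[:4]: print(l,[round(float(v),4) for v in r["point"]],round(float(r["p"]),2))
print(current_time_s())
E
```

```text
pics
side {'fx': 467.46619424846455, 'fy': 467.46619424846455, 'cx': 282.56830083560607, 'cy': 210.14245534467435, 'k1': -0.004055118310588905, 'position': array([ 0.00186907, -0.5713017 ,  0.86129607]), 'orientation': array([ 0.76460708, -0.30704831, -0.75912588])}
long_tube [0.5031, 0.2219, 0.007] 0.51
short_tube_a [0.4911, 0.2927, 0.0085] 0.56
short_tube_a [0.4849, 0.1672, 0.0065] 0.54
rack [0.496, 0.2301, -0.0015] 0.72
rack [0.6489, -0.1247, 0.2024] 0.54
scan_stand [0.6598, -0.1822, -0.001] 0.93
scan_stand [0.4356, -0.2268, 0.001] 0.18
mouse [0.4619, -0.0919, 0.0016] 0.81
mouse [0.4342, -0.2253, 0.0013] 0.75
mouse [0.3364, -0.3563, 0.0004] 0.6
window [0.6465, -0.123, 0.2] 0.65
barcode [0.5137, 0.219, 0.0528] 0.48
cap [0.5027, 0.2255, 0.1027] 0.5
cap [0.4874, 0.2896, 0.0088] 0.35
top {'fx': 462.5771627206432, 'fy': 462.5771627206432, 'cx': 273.8133152861894, 'cy': 210.68101602838058, 'k1': -0.04898395774062206, 'position': array([ 0.33606302, -0.04419084,  1.08559857]), 'orientation': array([ 0.14099307, -0.13517416, -1.54566283])}
long_tube [0.5107, 0.2289, 0.0076] 0.43
short_tube_a [0.4861, 0.1699, 0.0107] 0.59
short_tube_a [0.485, 0.2919, 0.0106] 0.48
short_tube_a [0.5048, 0.2238, 0.1084] 0.25
rack [0.4986, 0.2297, 0.0029] 0.9
scan_stand [0.6558, -0.178, 0.002] 0.8
mouse [0.4357, -0.2232, 0.0003] 0.9
mouse [0.3378, -0.3576, 0.0013] 0.6
mouse [0.4609, -0.0917, 0.006] 0.56
window [0.6489, -0.1268, 0.2] 0.96
barcode [0.5095, 0.2214, 0.0545] 0.55
cap [0.4881, 0.169, 0.0058] 0.5
cap [0.5032, 0.2244, 0.109] 0.46
0.9
```

View pics/side0.png

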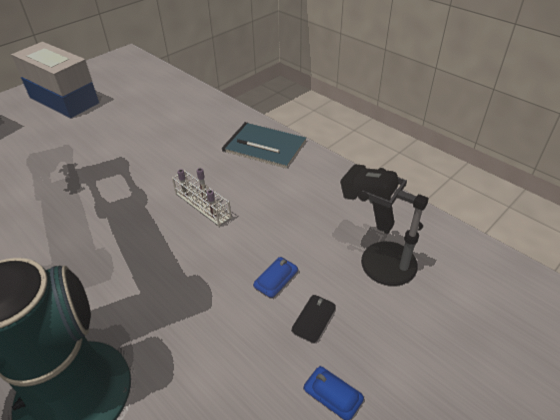

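View pics/top0.png

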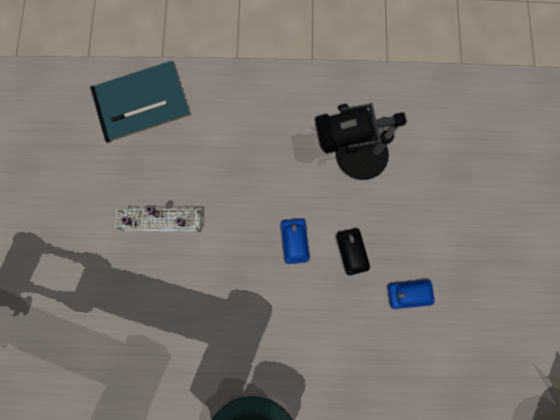

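Side view: the long tube is the one in the middle of the rack (cap ~(200,172)). The short tubes are at (182,174) and (211,195). The scanner head is at (370,182), and the black mouse (315,318) is the real one, with blue look-alikes. Next I'll take close crops.

```bash
python3 - <<'E'
import cv2,numpy as np
s=cv2.imread("pics/side0.png");t=cv2.imread("pics/top0.png")
def c(i,x,y,w,h,k): return cv2.resize(i[y:y+h,x:x+w],None,fx=k,fy=k,interpolation=cv2.INTER_CUBIC)
g=lambda i:np.clip(255*(i/255.)**.55,0,255).astype(np.uint8)
a=c(s,165,155,80,75,5);b=c(t,105,190,80,75,5)
a2=c(g(s),330,155,110,85,3.6);b2=c(g(t),305,95,110,85,3.6)
r1=np.hstack([a,b])[:,:792];r2=np.hstack([a2,b2])[:,:792]
w=min(r1.shape[1],r2.shape[1]);cv2.imwrite("pics/crop.png",np.vstack([r1[:290,:w],r2[:,:w]]))
E
```

```text
(no output)
```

View pics/crop.png

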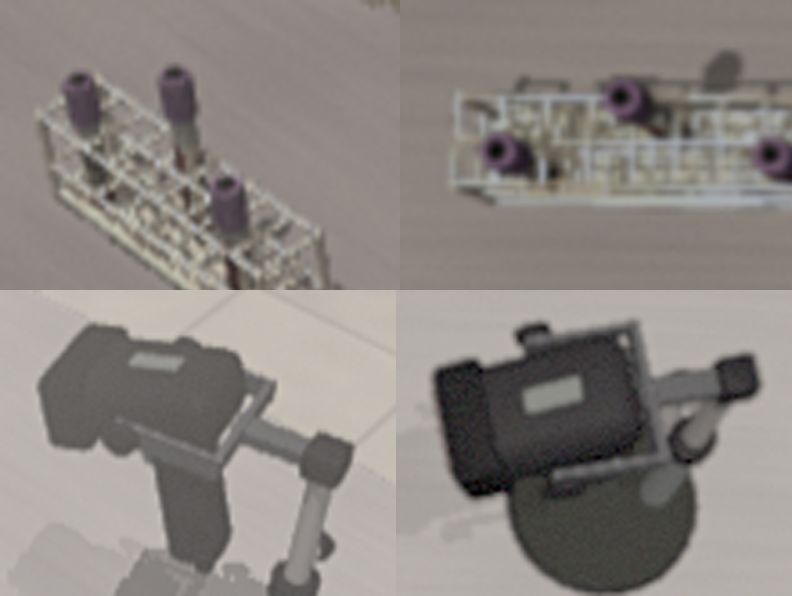

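The crop confirms the long tube: far row, middle column, its cap ~25 mm above the others. Next I'll enlarge the scanner to measure heading and tilt from features seen by both cameras.

```bash
python3 - <<'E'
import cv2,numpy as np
for n,x,y in(("side",336,158),("top",310,98)):
    i=cv2.imread(f"pics/{n}0.png")[y:y+66,x:x+100]
    i=cv2.resize(i,None,fx=8,fy=8,interpolation=cv2.INTER_CUBIC)
    i=np.clip(255*(i/255.)**.45,0,255).astype(np.uint8)
    for k in range(0,100,10):
        cv2.putText(i,str(x+k),(k*8,10),0,.35,(0,0,255));cv2.line(i,(k*8,12),(k*8,528),(0,120,255),1) if k%20==0 else 0
    for k in range(0,66,10):
        cv2.putText(i,str(y+k),(0,k*8+4),0,.35,(0,0,255))
        cv2.line(i,(25,k*8),(800,k*8),(0,120,255),1) if k%20==0 else 0
    cv2.imwrite(f"pics/z{n}.png",i)
E
```

```text
(no output)
```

View pics/zside.png

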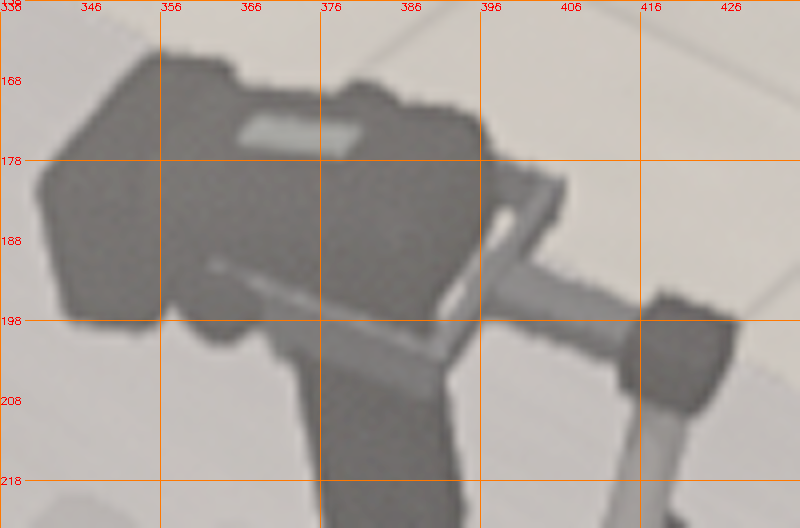

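View pics/ztop.png

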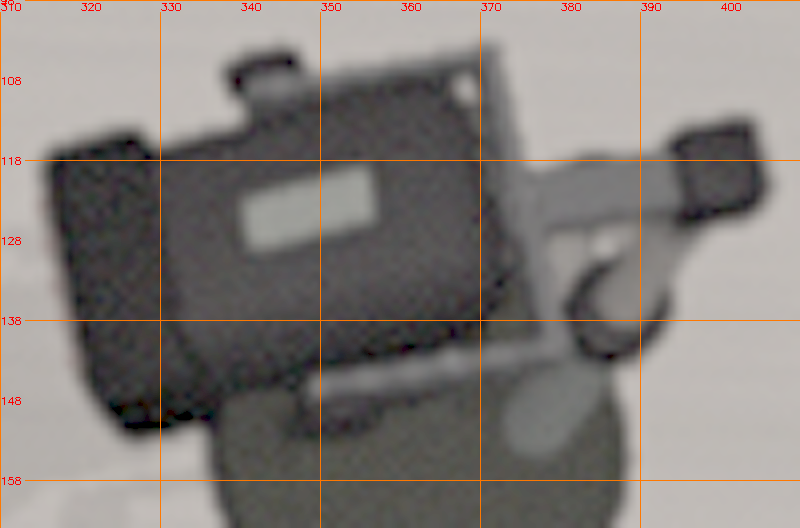

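```bash
cat > util.py <<'E'
import numpy as np, cv2
from scipy.spatial.transform import Rotation as R
CAM={"side":dict(f=467.46619,c=(282.5683,210.14246),k=-0.004055,p=[0.00186907,-0.5713017,0.86129607],o=[0.76460708,-0.30704831,-0.75912588]),
"top":dict(f=462.57716,c=(273.81332,210.68102),k=-0.048984,p=[0.33606302,-0.04419084,1.08559857],o=[0.14099307,-0.13517416,-1.54566283])}
def proj(P,cam):
    C=CAM[cam];q=R.from_rotvec(C["o"]).inv().apply(np.atleast_2d(P)-C["p"])
    s=np.c_[q[:,0],-q[:,1]]/-q[:,2:];s=s*(1+C["k"]*(s**2).sum(1,keepdims=True))
    return s*C["f"]+C["c"]
def frame(yaw,tilt): # window axes as columns; yaw = heading of level x
    x=np.array([np.cos(yaw)*np.cos(tilt),np.sin(yaw)*np.cos(tilt),np.sin(tilt)])
    y=np.array([-np.sin(yaw),np.cos(yaw),0]);return np.c_[x,y,np.cross(x,y)]
E
cat > fit.py <<'E'
from util import *
from scipy.optimize import least_squares
px=lambda n,u,v:np.array(({"side":336,"top":310}[n]+u/8-.44,{"side":158,"top":98}[n]+v/8-.44))
# params: W3,yaw,tilt, halfw,halfh, knob, la,lb,lc,lh, offsets 4
obs=[("side","ntf",155,50),("top","ntf",50,150),("side","ntn",38,188),("side","nbn",70,322),("top","nbn",118,432),
("side","kn",222,300),("top","kn",342,412),("top","kf",265,78)]
for k,s,t in(("l0",(250,115),(240,196)),("l1",(362,124),(370,167)),("l2",(345,158),(376,222)),("l3",(236,147),(248,250))):
    obs+=[("side",k)+s,("top",k)+t]
def pts(p):
    w,h,k,a,b,c,z=p[5:12]
    L=dict(ntf=(0,w,h),ntn=(0,-w,h),nbn=(0,-w,-h),kn=(.06,-k,0),kf=(.06,k,0),l0=(a,c,z),l1=(b,c,z),l2=(b,-c,z),l3=(a,-c,z))
    F=frame(p[3],p[4]);return {n:p[:3]+F@np.array(v) for n,v in L.items()}
def res(p):
    P=pts(p);r=[]
    for n,k,u,v in obs:
        o=p[12:14] if n=="side" else p[14:16]
        r+=list((proj(P[k],n)[0]+o-px(n,u,v))/(.7 if k[0]!="n" else 1.2))
    F=frame(p[3],p[4]);piv=(p[:3]+.06*F[:,0])[:2]
    r+=list((p[:3]-[.6477,-.125,.2])/.004)+list((piv-[.6579,-.1801])/.004)
    r+=[(p[5]-.034)/.002,(p[6]-.024)/.002,(p[11]-.0255)/.006]+list(p[12:]/.8);return np.array(r)
x0=[.648,-.125,.2,-1.39,.3,.034,.024,.045,.03,.06,.01,.025,0,0,0,0]
s=least_squares(res,x0,loss="soft_l1");cov=np.linalg.pinv(s.jac.T@s.jac)
print(np.round(s.x,4));print("sd",np.round(np.sqrt(np.diag(cov))[:5],4),s.cost)
r=res(s.x)
for i,o in enumerate(obs): print(o[:2],np.round(r[2*i:2*i+2],1))
E
python3 fit.py
```

```text
[ 0.6499 -0.1262  0.1997 -1.4056  0.3275  0.0325  0.0226  0.0439  0.0478
  0.0792  0.0068  0.0232  0.1469  0.0417  0.1639 -0.1835]
sd [0.0019 0.0016 0.0025 0.0224 0.0328] 7.831682585393143
('side', 'ntf') [-0.8  0.4]
('top', 'ntf') [-1.8 -0.1]
('side', 'ntn') [-1.  -0.7]
('side', 'nbn') [-0.6 -0. ]
('top', 'nbn') [-0.2  1.2]
('side', 'kn') [0.4 0.5]
('top', 'kn') [-0.2 -0.3]
('top', 'kf') [ 2.5 -0.5]
('side', 'l0') [1.4 0.2]
('top', 'l0') [-0.2  0.5]
('side', 'l1') [0.8 0.5]
('top', 'l1') [-0.5  0. ]
('side', 'l2') [-0.5 -0.5]
('top', 'l2') [ 0.2 -0.3]
('side', 'l3') [-0.5 -0.6]
('top', 'l3') [0.1 0.4]
```

```bash
sed -i '/^s=least/,$d' fit.py; cat >> fit.py <<'E'
def res2(p):
    q,bx,bw,bz=p[:16],*p[16:19]
    F=frame(p[3],p[4]);H=frame(p[3],0);piv=p[:3]+.06*F[:,0];r=[]
    base=piv*[1,1,0]+.07*H[:,0]+[0,0,.008]
    for n,P,t,sg in(("side",piv+H@[bx,bw,bz],px("side",566,181),1),("top",piv+H@[bx,bw,bz],px("top",498,44),.8),
      ("side",piv+H@[bx,-bw,bz],px("side",447,362),1.2),("top",piv+H@[bx,-bw,bz],px("top",548,345),1),
      ("side",base,(389.5,264),1),("top",base,(362,153),1)):
        r+=list((proj(P,n)[0]+(p[12:14] if n=="side" else p[14:16])-t)/sg)
    return np.r_[res(q),r]
s=least_squares(res2,x0+[.06,.042,0],loss="soft_l1");cov=np.linalg.pinv(s.jac.T@s.jac)
print(np.round(s.x,4));print("sd",np.round(np.sqrt(np.diag(cov))[:5],4),s.cost)
r=res2(s.x)
for i,o in enumerate(obs): print(o[1],np.round(r[2*i:2*i+2],1),end=" ")
print(np.round(r[-12:],1))
E
python3 fit.py
cat > chk.py <<'E'
from station import *
from util import *
W=np.array([.6499,-.1262,.1997])
F=frame(-1.4,.33);bar=W-.09*F[:,0]
tcp=bar-F[:,0]*.007+F[:,2]*.056
print("tcp",tcp)
# feasible tool yaw relative to tube at goal, and at pick
cap=np.array([.505,.225,.107])
for g in np.arange(-180,180,15):
    a=np.radians(g);x=np.cos(a)*F[:,0]+np.sin(a)*F[:,1];z=-F[:,2]
    q=ik(tcp,R.from_matrix(np.c_[x,np.cross(z,x),z]).as_rotvec())
    x=np.array([np.cos(a),np.sin(a),0]);z=np.array([0,0,-1.])
    q2=ik(cap,R.from_matrix(np.c_[x,np.cross(z,x),z]).as_rotvec())
    print(g,None if q is None else np.round(q,2),None if q2 is None else np.round(q2,2))
E
python3 chk.py
```

```text
[ 0.6487 -0.1259  0.2008 -1.3869  0.3171  0.0326  0.0226  0.044   0.0481
  0.0794  0.0068  0.0231  0.1676  0.2771 -0.1009 -0.2971  0.0552  0.0396
  0.0064]
sd [0.0018 0.0014 0.0025 0.0149 0.0326] 11.69158498792661
ntf [-1.3  0.3] ntf [-2.3  0.2] ntn [-1.1 -0.5] nbn [-0.8  0.1] nbn [-0.4  1.4] kn [0.7 0.7] kn [-0.1 -0.5] kf [ 1.3 -0.8] l0 [1.4 0.3] l0 [-0.4  0.4] l1 [0.9 0.5] l1 [-0.9 -0.4] l2 [-0.2 -0.4] l2 [ 0.  -0.7] l3 [-0.3 -0.4] l3 [0.1 0.3] [-0.2  0.1  0.   0.4 -1.  -0.6  2.   0.5  0.1 -1.3  0.6  0.8]
tcp [ 0.63121848 -0.01788674  0.2212462 ]
-180 [ 0.1   0.19  1.78 -0.36  1.17 -1.5 ] None
-165 [ 0.1   0.19  1.78 -0.36  1.17 -1.76] None
-150 [ 0.1   0.19  1.78 -0.36  1.17 -2.02] None
-135 [ 0.1   0.19  1.78 -0.36  1.17 -2.29] None
-120 [ 0.1   0.19  1.78 -0.36  1.17 -2.55] [ 0.37  0.17  2.   -0.    0.97  2.47]
-105 None [ 0.37  0.17  2.   -0.    0.97  2.21]
-90 None [ 0.37  0.17  2.   -0.    0.97  1.94]
-75 None [ 0.37  0.17  2.   -0.    0.97  1.68]
-60 None [0.37 0.17 2.   0.   0.97 1.42]
-45 [ 0.1   0.19  1.78 -0.36  1.17  2.43] [ 0.37  0.17  2.   -0.    0.97  1.16]
-30 [ 0.1
[... 402 characters left out ...]
  1.78 -0.36  1.17  0.86] [ 0.37  0.17  2.   -0.    0.97 -0.41]
60 [ 0.1   0.19  1.78 -0.36  1.17  0.59] [ 0.37  0.17  2.    0.    0.97 -0.67]
75 [ 0.1   0.19  1.78 -0.36  1.17  0.33] [ 0.37  0.17  2.   -0.    0.97 -0.93]
90 [ 0.1   0.19  1.78 -0.36  1.17  0.07] [ 0.37  0.17  2.   -0.    0.97 -1.2 ]
105 [ 0.1   0.19  1.78 -0.36  1.17 -0.19] [ 0.37  0.17  2.   -0.    0.97 -1.46]
120 [ 0.1   0.19  1.78 -0.36  1.17 -0.45] [ 0.37  0.17  2.   -0.    0.97 -1.72]
135 [ 0.1   0.19  1.78 -0.36  1.17 -0.71] [ 0.37  0.17  2.   -0.    0.97 -1.98]
150 [ 0.1   0.19  1.78 -0.36  1.17 -0.98] [ 0.37  0.17  2.   -0.    0.97 -2.24]
165 [ 0.1   0.19  1.78 -0.36  1.17 -1.24] [ 0.37  0.17  2.   -0.    0.97 -2.51]
```

```bash
python3 - <<'E'
from util import *
for ax in ([.505,.2255],[.507,.2245]):
    for h in (.008,.051,.094,.120): print(h,proj([*ax,h],"side")[0].round(1),proj([*ax,h],"top")[0].round(1))
s=cv2.imread("pics/side0.png")[163:213,185:225];t=cv2.imread("pics/top0.png")[195:225,135:175]
f=lambda i:np.clip(255*(cv2.resize(i,None,fx=10,fy=10,interpolation=cv2.INTER_CUBIC)/255.)**.7,0,255).astype(np.uint8)
t=f(t);t=np.vstack([t,np.zeros((200,400,3),np.uint8)]);cv2.imwrite("pics/tube.png",np.hstack([f(s),t]))
E
```

```text
0.008 [205.6 202.4] [162.3 218. ]
0.051 [203.5 190.4] [157.8 215. ]
0.094 [201.3 177.8] [152.9 211.7]
0.12 [199.9 169.9] [149.7 209.6]
0.008 [206.4 202.2] [162.7 217.2]
0.051 [204.3 190.2] [158.3 214.1]
0.094 [202.1 177.6] [153.4 210.8]
0.12 [200.7 169.7] [150.3 208.7]
```

View pics/tube.png

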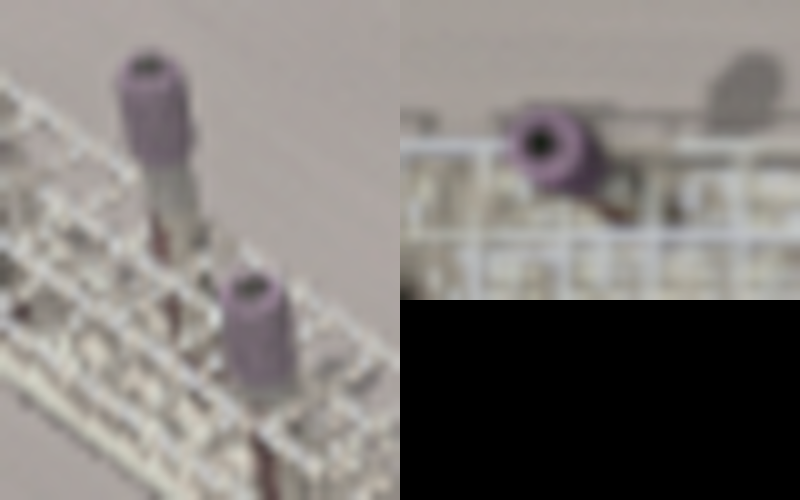

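Tube crop: cap top centre is at side (199.4,169.2) and top (148.6,208.6). Blood shows on the left and label on the right, so the barcode azimuth is about −50°, which agrees with the network. Candidates were the long tube (200,172) and the short tubes (182,174) and (211,195), so I'm taking the middle tube in the far row and gripping it.

```bash
cat > pick.py <<'E'
from station import *
from util import *
from scipy.optimize import least_squares
s=least_squares(lambda p:np.r_[proj([*p,.12],"side")[0]-(199.4,169.2),proj([*p,.12],"top")[0]-(148.6,208.6)],[.505,.225])
c=s.x;print(c,s.fun)
assert abs(c[0]-.507)<.006 and abs(c[1]-.226)<.006
rv=R.from_matrix(np.c_[[1,0,0],[0,-1,0],[0,0,-1.]]).as_rotvec()
move_gripper(.5,30)
move_pose([*c,.2],rv)
print(move_straight([*c,.108],.1,guard=8))
print(current_position(),current_contact_force())
move_gripper(0,30);print(current_finger_gap(),current_contact_force())
p=current_position();print(move_straight([p[0],p[1],.15],.08,guard=8),current_finger_gap(),current_time_s())
move_straight([p[0],p[1],.25],.15);print(current_position(),current_contact_force())
for n in("side","top"):
    cv2.imwrite(f"pics/{n}1.png",read_camera(n)["img"])
    for l in("barcode","cap","long_tube"): print(n,l,[(np.round(x["point"],4),round(float(x["p"]),2)) for x in mark_of(l,n)[:3]])
print(current_time_s())
E
python3 pick.py
```

```text
[0.50663389 0.22830025] [ 0.27743783 -0.08067899 -0.12235153  0.21124998]
False
[0.5073122  0.22858656 0.10877988] [ 0.2276755  -0.49636232  0.49139244]
0.18128302635832033 [-1.19905928  0.11962796  4.19545463]
False 0.17800394411901962 5.325
[0.5064407  0.22828169 0.24879007] [ 0.16822444  0.0652131  -0.74703497]
side barcode [(array([0.5143, 0.2216, 0.1954]), 0.73), (array([0.5008, 0.2235, 0.1464]), 0.3)]
side cap [(array([0.5042, 0.2241, 0.2404]), 0.45)]
side long_tube [(array([0.5025, 0.2254, 0.146 ]), 0.56), (array([0.4835, 0.1674, 0.0089]), 0.4)]
top barcode [(array([0.5084, 0.2197, 0.1903]), 0.48)]
top cap [(array([0.507 , 0.2237, 0.245 ]), 0.71)]
top long_tube [(array([0.5087, 0.229 , 0.1465]), 0.68)]
6.5417
```

Gripped and lifted clear. I'll bring the tube nearer the side camera and look at the label edge at several yaws to measure how the barcode sits in the gripper.

```bash
cat > yaw.py <<'E'
from station import *
from util import *
P=np.array([.42,-.10,.50])
def rv(a): 
    a=np.radians(a);x=np.array([np.cos(a),np.sin(a),0]);z=np.array([0,0,-1.]);return R.from_matrix(np.c_[x,np.cross(z,x),z]).as_rotvec()
out=[]
for a in(-25,0,25,-130):
    move_pose(P,rv(a));pause(.15)
    d=read_camera("side");cv2.imwrite(f"pics/y{a}.png",d["img"])
    p=current_position();u,v=proj(p-[0,0,.056],"side")[0].round().astype(int)
    print(a,p.round(4),u,v,current_tool_rot().round(3))
    out.append(cv2.resize(d["img"][v-40:v+60,u-20:u+20],None,fx=5,fy=5,interpolation=cv2.INTER_CUBIC))
cv2.imwrite("pics/yaws.png",np.hstack(out));print(current_time_s(),current_finger_gap())
E
python3 yaw.py
```

```text
-25 [ 0.4203 -0.0994  0.499 ] 258 125 [-3.067e+00  6.780e-01  3.000e-03]
0 [ 0.42   -0.0999  0.4999] 258 125 [-3.142e+00  2.000e-03  0.000e+00]
25 [ 0.42 -0.1   0.5 ] 258 125 [3.068 0.678 0.   ]
-130 [ 0.42 -0.1   0.5 ] 258 125 [ 1.328 -2.847  0.   ]
12.2 0.18226196031224443
```

View pics/yaws.png

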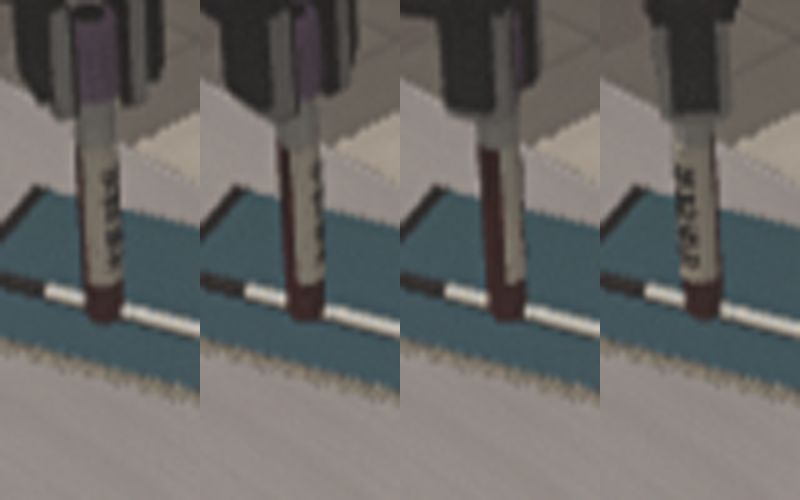

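Panels show label and barcode turning as expected, but the right-edge estimate disagrees with the left, so I'll look with the barcode roughly square to the camera, where centring is direct.

```bash
sed -e 's/(-25,0,25,-130)/(-95,-80,-65)/' -e 's/yaws.png/yaws2.png/' -e 's/,None,fx=5,fy=5/,None,fx=6,fy=6/' -e 's/v-40:v+60/v-25:v+45/' yaw.py > yaw2.py; python3 yaw2.py
cat > prof.py <<'E'
from util import *
for a in(-130,-95,-80,-65,-25,0,25):
    i=cv2.imread(f"pics/y{a}.png").astype(float)
    # sample across the tube at heights along the axis, label 20-66mm up; cols by mm across
    acc=[]
    for h in np.arange(.024,.062,.001):
        c=proj([.42,-.10,.50-.1008+h],"side")[0];d=proj([.42+.00748*np.cos(np.radians(-41.6)),-.1+.00748*np.sin(np.radians(-41.6)),.50-.1008+h],"side")[0]-c
        t=np.arange(-1.4,1.41,.1)
        m=(c+np.outer(t,d)).astype(np.float32)
        acc.append(cv2.remap(i.astype(np.float32),m[None,:,0],m[None,:,1],cv2.INTER_CUBIC)[0])
    m=np.array(acc);sd=m[:,:,1].std(0);mu=m.mean(0)
    print(a,"G",mu[:,1].round().astype(int),"\n  R-B",(mu[:,2]-mu[:,0]).round().astype(int),"\n  sd",sd.round().astype(int))
E
python3 prof.py
```

```text
-95 [ 0.42 -0.1   0.5 ] 258 125 [ 2.121 -2.317 -0.   ]
-80 [ 0.42 -0.1   0.5 ] 258 125 [ 2.405 -2.021 -0.   ]
-65 [ 0.42 -0.1   0.5 ] 258 125 [ 2.648 -1.69  -0.   ]
14.15 0.17844746372545872
-130 G [107 107 101  87  74  69  73  76  76  75  78  88  99 106 107 104 102 100
  89  74  67  79 100 113 117 116 115 115 115] 
  R-B [-11 -10  -7  -1   5   9  12  12  11  11  11  13  16  17  17  17  16  16
  16  17  13   5  -3  -5  -4  -4  -4  -3  -3] 
  sd [27 27 26 20 17 17 16 16 17 18 16 10  5  3  1  1  1  2  5  7  8 13 19 25
 28 27 27 26 26]
-95 G [105 106 108 109 105  93  82  76  76  76  75  73  71  70  71  74  79  87
  93  96  97 101 108 113 116 115 115 115 116] 
  R-B [-11 -11  -7   2  10  14  13  12  11  11  10  10  10   9  10  10  12  14
  16  16  12   5  -2  -5  -4  -4  -4  -3  -3] 
  sd [27 27 25 19 14 13 17 20 21 20 19 18 18 18 17 16 13 10  8  4  5 13 21 27
 28 27 27 26 26]
-80 G [105 105 106 109 114 114 106  91  81  77  76  76  75  74  73  70  67  67
  73  83  93 101 108 114 116 115 115 115 116] 
  R-B [-11 -11  -8   0  11  19  19  15  13  11  11  10  10  10  10  10   9  10
  12  14 
[... 817 characters left out ...]
27 27 26]
0 G [106 108 110 106  93  71  51  38  36  46  70  96 110 112 111 110 110 108
 103  92  76  66  70  85 103 114 117 117 117] 
  R-B [-10 -11 -12 -10  -3   5  11  13  15  16  18  18  18  18  18  18  18  18
  17  16  12   9   5   0  -4  -5  -4  -4  -3] 
  sd [26 27 27 25 22 16  8  2  3  4  7  8  5  4  3  2  2  2  5  9 11 10 11 15
 20 25 28 27 27]
25 G [106 107 109 109 101  81  60  45  40  38  38  38  38  47  68  93 107 108
 106 104  99  90  82  83  96 110 117 116 116] 
  R-B [-10 -11 -11 -10  -5   3  10  14  17  17  17  16  16  17  18  18  17  17
  17  17  17  16  12   4  -2  -5  -4  -4  -3] 
  sd [26 26 27 28 29 21 11  2  1  2  2  1  3  4  5  8  8  4  2  3  2  4  7 10
 17 25 29 27 27]
```

View pics/yaws2.png

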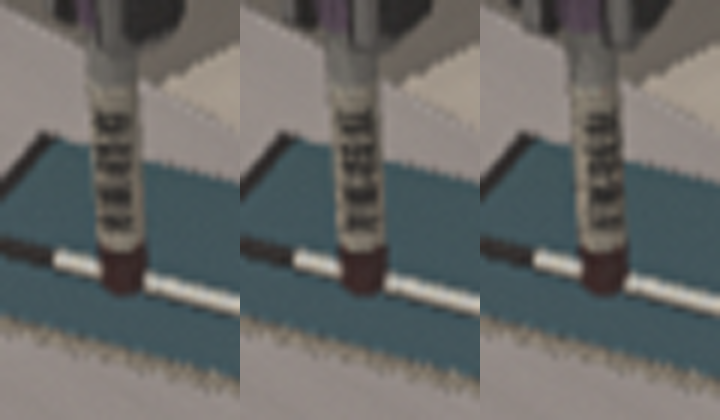

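Barcode bar edges give barcode azimuth −60° (±2°) relative to the tool at a=0, and all views agree. Next: move to the goal, approaching from above and away from the scanner.

```bash
cat > place.py <<'E'
from station import *
from util import *
W=np.array([.6489,-.126,.2005]);F=frame(-1.39,.32);g=np.radians(60)
tcp=W-.097*F[:,0]+.0578*F[:,2]
x=np.cos(g)*F[:,0]+np.sin(g)*F[:,1];z=-F[:,2];rv=R.from_matrix(np.c_[x,np.cross(z,x),z]).as_rotvec()
move_pose(tcp+[0,.08,.10],rv)
print(move_straight(tcp,.08,guard=10));pause(.4)
print(tcp,current_position(),rv,current_tool_rot(),current_contact_force(),current_finger_gap())
o=[]
for n in("side","top"):
    i=read_camera(n)["img"];cv2.imwrite(f"pics/{n}2.png",i)
    for l in("barcode","window","long_tube","cap"): print(n,l,[(np.round(q["point"],4),round(float(q["p"]),2)) for q in mark_of(l,n)[:2]])
    u,v=proj(W-.05*F[:,0],n)[0].astype(int)
    o.append(cv2.resize(i[v-50:v+50,u-50:u+50],None,fx=4,fy=4,interpolation=cv2.INTER_CUBIC))
    print(n,"exp bottom/barcode px",proj(tcp-.1008*F[:,2],n),proj(W-.09*F[:,0],n),"crop0",u-50,v-50)
cv2.imwrite("pics/goal.png",np.clip(255*(np.hstack(o)/255.)**.6,0,255).astype(np.uint8))
print("want barcode",W-.09*F[:,0],"origin",tcp-.1008*F[:,2],current_time_s())
E
python3 place.py
```

```text
False
[ 0.62907422 -0.01753933  0.22485285] [ 0.6290819  -0.01747898  0.22490318] [ 2.79542517 -0.48388721  0.15793465] [ 2.79548995 -0.48381427  0.15804544] [-0.32681418 -0.26400084 -0.88317833] 0.17570667337428075
side barcode [(array([ 0.6373, -0.0429,  0.1699]), 0.56)]
side window [(array([ 0.6462, -0.1245,  0.2034]), 0.58)]
side long_tube [(array([ 0.6319, -0.0537,  0.1273]), 0.79)]
side cap [(array([ 0.6341, -0.0397,  0.1738]), 0.7), (array([ 0.6243, -0.0208,  0.2184]), 0.51)]
side exp bottom/barcode px [[316.07091946 192.09602321]] [[314.15227696 176.97030685]] crop0 278 128
top barcode [(array([ 0.6333, -0.0446,  0.1745]), 0.54)]
top window [(array([ 0.6485, -0.1256,  0.1996]), 0.58)]
top long_tube [(array([ 0.6359, -0.0489,  0.1293]), 0.72), (array([ 0.6377, -0.0443,  0.1752]), 0.68)]
top cap []
top exp bottom/barcode px [[279.66475126 152.04009915]] [[276.5861497  146.28675175]] crop0 245 91
want barcode [ 0.63353836 -0.04196127  0.17218901] origin [ 0.63477579 -0.04873082  0.12916992] 18.0083
```

View pics/goal.png

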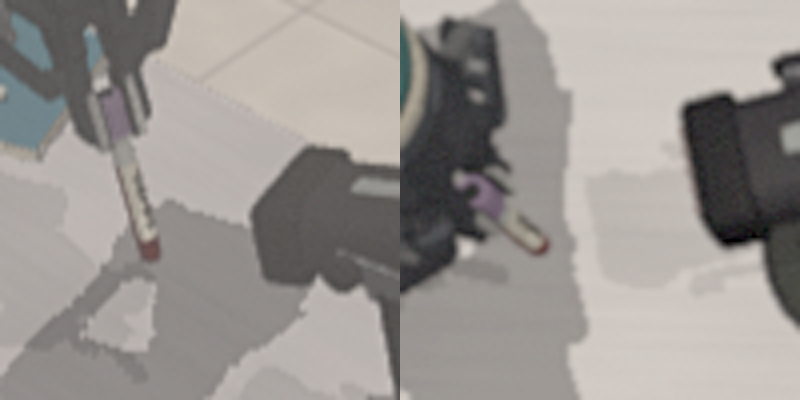

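Side and top views: the tube hangs free and leans with the scanner. Its underside is at side (315.5,191.7) against (316.1,192.1) expected, and the label faces the nose. One last check of the bystanders and steadiness, then I hand in.

```bash
python3 - <<'E'
from station import *
import numpy as np
read_camera("top")
for l in("short_tube_a","mouse"): print(l,[(np.round(q["point"],3),round(float(q["p"]),2)) for q in mark_of(l,"top")[:4]])
pause(.5);print(np.abs(current_joint_vel()).max(),current_position(),current_finger_gap(),current_time_s())
finish_job()
E
```

```text
short_tube_a []
mouse [(array([ 0.437, -0.226,  0.001]), 0.97), (array([ 0.462, -0.087,  0.005]), 0.97), (array([ 0.34 , -0.359, -0.003]), 0.92)]
0.0016669795695673179 [ 0.6290719  -0.01753015  0.22486434] 0.1835848124621202 18.6583
the job is handed in; nothing more can be done
```

I drew the long tube out of the rack by its cap and handed the job in with it held about 9 cm from the scanner window. I don't have a verdict, as handing in reports none. The job took 18.7 s on the robot's clock.

- **Pose:** The barcode is centred on the window and faces it. The tube leans back to match the scanner's downward tilt, which I measured at about 0.32 rad (uncertainty about 0.03). Heading is uncertain by about 0.015 rad.
- **Position check:** The networks put the barcode within about 3 mm of its target. The tube's underside was within 1 px of where it should be in the side view, and about 1.5 px off in the top view, where I probably marked its near edge.
- **Barcode facing:** My first yaw estimates disagreed by up to about 25°. Extra views with the barcode towards the camera settled it to about 2°.
- **Holding:** At hand-in the joints were still, the grip was unchanged and nothing was touching the tube.
- **Mouse:** It is where it was, to within measurement error.
- **Not confirmed:** The last network check did not report the short tubes at all, so I could not confirm they stayed put. No contact force showed near them during the grasp or lift.

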